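# Roll two flip timers display-up and dock them on the charging rail

### The job

Two hexagonal flip timers lie wrong side up before the charging rail. Roll each one over on the desk, without picking it up, until its display is on top, and slide both square and flush against the front of the rail, each within the rail's length. Do not disturb the mug, the spray bottle or the tape roll.

Things in the scene. Friction and masses are not known exactly. Their poses are not given: they have to be found in the camera images.
- rail_front (a point): charging rail: low straight aluminium bar fixed on the desk, 320 long, 16 high, 30 deep, black end caps, brass contacts, turned up to 20 degrees. Point: middle of its front face's foot. x goes away from the robot, square into the front; y along the rail to the left. A flat-lying timer touching it all along has its centre 26.6 mm before this front plane (its side edge overhangs the rail)
- timer_a_center (a point): flip timer: white hexagonal prism, 60 mm across flats, 69 across corners, each flat 34.6 wide, 110 long, about 0.15 to 0.31 kg. Point: its centre, 30 mm up when lying on a flat. y: along its length; z: out through the display face. Starts with the display facing the robot and slanting down: two flats short of the top when rolled towards the rail. Left or right place at random
- timer_b_center (a point): the other flip timer, same shape and size, same axes (y along the length, z out of the display face), centre 30 mm up when lying. Starts with the display facing the rail and slanting up: one flat short of the top when rolled away from the rail. It lies in the place timer a leaves free; both are within about 15 degrees of parallel to the rail, some 100 to 130 mm short of it
- timer_a_display (a point): middle of timer a's display face, 30 mm from its centre along z. The face has a dark window, 70 x 20 mm, and two small round keys; the five other flats have one thin groove. A triangle on each end points to the display face. Raising a side edge (30 mm up, 34.6 mm out) up and over tips the timer on its bottom edge (17.3 mm out) on the other side
- timer_b_display (a point): middle of timer b's display face, marked as on timer a. Either timer tipped past 30 degrees falls onto its next flat by itself, its centre then 34.6 mm farther. A low, level push at the side edge or under it slides the timer without tipping (friction on the desk about 0.5 to 0.7)
- mug_center (a point): white mug, 97 mm high, 84 wide, handle reaching 77 mm from the middle; bystander left of the timers. Point: middle of its body, half-way up
- spray_center (a point): small white spray bottle, 31 mm wide, 107 high, easily toppled; bystander on the robot's side of the gap between the timers. Point: its centre, half-way up
- tape_roll_center (a point): roll of clear tape lying flat, 53 mm wide, 18 high; bystander right of the timers. Point: its centre
Mind the look-alikes: they are no part of the job. What is shaped like the part that bears timer_a_center but brown is not meant.

How it is judged:
By the outcome, as a careful person would: the job done as asked, in the order asked, and still so for the second after the job is handed in, with the robot touching nothing.
It also fails if it takes over 64 s, if anything falls off the work surface, if the arm or the gripper's body presses on something with over 40 N, if the wrist force passes 120 N, or if a joint passes its speed limit or range.

### The arm

A 7-joint arm with a two-finger parallel gripper is mounted at the origin on a cart in front of the work surface, level with it; the furniture and walls round the work are solid. World frame = base frame: x ahead of the robot, y to its left, z up, the work surface at z = 0. Lengths are in m, angles in rad, forces in N, time in s.
With the tool pointing down it reaches from about 0.425 to 0.925 m from the base axis. Payload 6.8 kg.
Tool frame: the origin (TCP) lies at the very end of the fingers, on their centre line; the grasp point (between the pads) lies 19 mm behind it (r.grip_point_offset is the distance from the TCP to the grasp point, in m); z points along the fingers, y is the line along which they close (so a half turn about z gives the same grasp; the last joint's range is limited). The gripper opens to 85 mm and grips with 20 to 120 N. Pads are 22 mm wide; open, the fingers measure 114 mm over their backs; the gripper's body (76 mm by 85 mm) begins 54 mm behind the grasp point. The pads swing forward as they close: fully open they stand 13 mm farther back than shut.
Start: joints at [-1.264, 0.477, 0.022, 1.555, -0.011, 1.109, -0.083], TCP at [0.272, 0.618, 0.206] pointing down, gripper open.
Joint ranges: [-2.96, 2.96], [-0.34, 2.1], [-1.41, 1.46], [0.24, 2.44], [-1.37, 4.51], [0.17, 1.92], [-2.96, 2.96]. Speed limits (rad/s): [2.39, 2.39, 3.14, 3.14, 3.14, 3.14, 3.14].

### API

Orientations are given as a rotation vector (axis times angle).
In Python, from bench import status, eyes, r gives the robot as it stands.
- The arm moves only by the shell command python3 -m crank 'ROWS' [OPENING] [FORCE]. ROWS is JSON, a list of rows, each a list of 6 numbers: the shift along the tool's x, y, z normalised to -1 to 1, where 1 is 0.02 m, then the turn, a rotation vector about the tool's x, y, z normalised to -1 to 1, where 1 is 45 degrees. A call has 1 to 12 rows; each row shifts and turns the commanded pose from where the row before left it, along the tool's axes as they then stand; what a row does not reach is not made up. A row lasts 1/10 s, in which the tool goes at most 50 mm and 8.59 degrees, less where a joint would pass 70% of its speed; a pose out of reach is approached as far as the arm can. A call with a number of a shift or a turn outside -1 to 1 is refused whole. A call with a gripper value outside its range is refused whole. OPENING is the opening, from 0 (shut) to 1 (fully open), set as the call begins (- or left out, the last holds). The fingers move at their own pace and stop on an object; FORCE is the grip in N (left out, the last holds). Time passes only in rows, so rows that do not move let the fingers close. It gives the time, the measured TCP pose, the force, the opening and the grip force at its end, in the units of the state.
- status.get_obs(): the state, without advancing time (a new reading comes with each control period).
- eyes.grab_frame(name): name is "scene" or "top"; returns a dict with "image" (420x560x3 uint8, red, green, blue), "depth" (420x560 float32, m along the optical axis (not along the pixel's ray), 0 where there is no reading), "fovy" (degrees; the focal length in pixels is half the picture's height over the tangent of half this angle, whatever the lens; pixels are square), "cx", "cy" (the principal point, pixels), "world_to_cam" (4x4, takes a point from world to camera coordinates). Camera axes: x right, y up, looking along -z (the intrinsics and any distortion apply to the point x, -y, -z); pixel columns grow to the right and rows downward; lengths in m; the calibration is good to about 2 mm. A picture is of the moment at which its call begins.
- r.hand_in(): hands the job in; it is judged then, once.
The state is a dict: "clock": time; "joints": joint angles; "qvel": joint speeds; "tau": joint torques, N m; "tcp_pos": TCP position; "orientation": TCP orientation; "contact_force": force on the tool from outside, world axes, zero at the start; "moment": the same for the moment, N m; "grip_width": finger opening in m; "gripper_force": force on a finger pad.
Only numpy, scipy, OpenCV 4.12 (cv2) and the standard library are available. Lean on these libraries where they do the work, as an engineer would, in place of code of your own. Each camera call takes 0.05 s, during which the arm holds its last target. There are 200 camera calls.

## Working session

There is one attempt and no reset: what is moved stays moved. The work goes in short steps, Python scripts to look and compute and a shell command to move; the robot and the scene stay as the last step left them, time stands still between calls to the robot, and variables do not carry over. Pictures are saved under pics/ and viewed, at most 10 in all, crops included, and the job is handed in when it is done.

```bash
ls; mkdir -p pics
python3 - <<'E'
from bench import status, eyes, r
import cv2, numpy as np
print(status.get_obs())
for n in("scene","top"):
    f=eyes.grab_frame(n); cv2.imwrite(f"pics/{n}0.png",f["image"][:,:,::-1]); np.savez(f"pics/{n}0.npz",**f)
    print(n,{k:v for k,v in f.items() if k not in("image","depth")}, (f["depth"]>0).mean())
E
```

```text
pics
{'clock': 0.0, 'joints': array([-1.26410407,  0.47779906,  0.02232496,  1.55649188, -0.01152263,
        1.10929826, -0.0831295 ]), 'qvel': array([-0.00050177,  0.00058442, -0.00027004, -0.0015248 ,  0.00018936,
       -0.00138587, -0.00096387]), 'tau': array([ 4.67141635e-04, -5.96452045e+01,  1.60812624e+00, -2.81194675e+01,
        1.24586347e-02,  9.29083413e-03, -4.66557523e-06]), 'tcp_pos': array([0.27176204, 0.61715307, 0.2054091 ]), 'orientation': array([-6.46844736e-01, -3.07399853e+00,  2.90378597e-03]), 'contact_force': array([-0.28934352, -0.1774243 , -0.14306056]), 'moment': array([ 0.00478392,  0.00481062, -0.00874676]), 'gripper_force': 0.0, 'grip_width': 0.08545213457134021}
scene {'fovy': 43.57318995095081, 'cx': 273.80161362712806, 'cy': 209.44028690607917, 'world_to_cam': array([[-0.76971309, -0.6383601 ,  0.00617563,  0.46212589],
       [ 0.2500969 , -0.29262969,  0.92294063, -0.1949452 ],
       [-0.5873613 ,  0.71194399,  0.38489279, -0.96627179],
       [ 0.        ,  0.        ,  0.        ,  1.        ]])} 0.959766156462585
top {'fovy': 50.10768525639314, 'cx': 286.17065852210897, 'cy': 208.60365333683472, 'world_to_cam': array([[-0.1114311 , -0.99375103, -0.00648054,  0.12714051],
       [ 0.97092151, -0.11025694,  0.21249665, -0.55822293],
       [-0.21188329,  0.01738664,  0.97714031, -1.10649133],
       [ 0.        ,  0.        ,  0.        ,  1.        ]])} 0.9958971088435374
```

View pics/scene0.png

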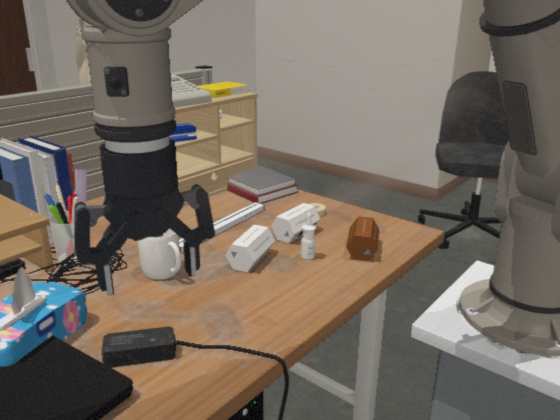

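View pics/top0.png

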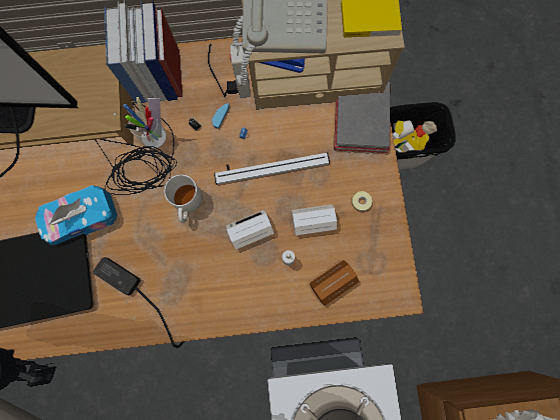

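The top view shows the rail from (215,178) to (329,159). The white timer at (250,230) has its dark window on the rail side, so it is b. The white timer at (314,220) shows no display, so it is a. Look-alikes: the brown prism at (334,283) is the decoy; other white things are the spray at (288,258) and the mug at (183,195), and the tape is at (362,201). I'll measure next and check the choice in one crop.

```bash
cat > h.py <<'E'
import numpy as np, cv2
from bench import status, eyes, r
def grab(n): return eyes.grab_frame(n)
def cloud(f):
    H,W=f["depth"].shape; F=H/2/np.tan(np.radians(f["fovy"])/2)
    v,u=np.mgrid[:H,:W]; d=f["depth"].astype(float)
    c=np.stack([(u+.5-f["cx"])/F*d,-(v+.5-f["cy"])/F*d,-d],-1)
    T=f["world_to_cam"]; return (c-T[:3,3])@T[:3,:3]
def proj(f,p):
    F=f["depth"].shape[0]/2/np.tan(np.radians(f["fovy"])/2)
    c=f["world_to_cam"]@np.r_[p,1]; return f["cx"]+F*c[0]/-c[2], f["cy"]-F*c[1]/-c[2]
def blob(f,P,box,zr,white=True):
    "points within world box (x0,x1,y0,y1), height range; min-area rectangle"
    x0,x1,y0,y1=box; g=f["image"].astype(int)
    m=(P[...,0]>x0)&(P[...,0]<x1)&(P[...,1]>y0)&(P[...,1]<y1)&(P[...,2]>zr[0])&(P[...,2]<zr[1])&(f["depth"]>0)
    if white: m&=(g.max(-1)-g.min(-1)<40)
    n,l,s,_=cv2.connectedComponentsWithStats(m.astype(np.uint8))
    out=[]
    for i in range(1,n):
        if s[i,4]<25: continue
        q=P[l==i]; (c,sz,a)=cv2.minAreaRect((q[:,:2]*1000).astype(np.float32))
        out.append((s[i,4],np.round(c,1),np.round(sz,1),round(a,1),np.round(q[:,2].mean()*1000,1),tuple(s[i,:4])))
    return out
E
python3 - <<'E'
from h import *
f=dict(np.load("pics/top0.npz"));P=cloud(f)
for n,(u,v) in dict(b=(250,230),a=(314,220),spray=(288,258),dec=(334,283),mug=(183,205),tape=(362,194),railL=(225,176),railR=(320,162),desk=(200,260)).items(): print(n,P[v,u].round(4))
for b in blob(f,P,(.3,.9,-.3,.35),(.045,.07)):print("hi",b)
for b in blob(f,P,(.3,.9,-.3,.35),(.011,.025)):print("lo",b)
g=f["image"][140:300,160:380,::-1]; cv2.imwrite("pics/crop0.png",cv2.resize(g,None,fx=3.6,fy=3.6,interpolation=cv2.INTER_CUBIC))
E
```

```text
b [0.5222 0.1614 0.0597]
a [ 0.5293 -0.0053  0.0616]
spray [0.4374 0.0725 0.0816]
dec [ 0.3645 -0.0351  0.061 ]
mug [0.598  0.3206 0.0979]
tape [ 0.5933 -0.1465  0.0198]
railL [0.6869 0.2183 0.0161]
railR [ 0.6968 -0.0455  0.0175]
desk [ 4.669e-01  3.059e-01 -2.000e-04]
hi (np.int32(304), array([ 867.8, -157.6]), array([176. ,  26.7]), 87.2, np.float64(55.8), (np.int32(321), np.int32(86), np.int32(65), np.int32(15)))
hi (np.int32(231), array([877.5,  22.7]), array([155.9,   5.3]), 89.0, np.float64(57.8), (np.int32(260), np.int32(93), np.int32(57), np.int32(10)))
hi (np.int32(25), array([ 741.6, -176. ]), array([23.8, 20.8]), 89.7, np.float64(46.0), (np.int32(362), np.int32(134), np.int32(10), np.int32(8)))
hi (np.int32(57), array([672.6, 323.9]), array([51.2, 11.4]), 88.6, np.float64(57.3), (np.int32(173), np.int32(179), np.int32(21), np.int32(6)))
hi (np.int32(70), array([618.8, 300.5]), array([20.3, 70. ]), 50.9, np.float64(57.0), (np.int32(183), np.int32(187), np.int32(18), np.int32(23)))
hi (np.int32(836), array([536.8,  -7.7]), array([ 55.7, 109.7]), 1.8, np.float64(57.9), (np.i
[... 239 characters left out ...]
4.1]), array([207.8,   4.6]), 88.6, np.float64(19.2), (np.int32(261), np.int32(99), np.int32(74), np.int32(9)))
lo (np.int32(38), array([853.1, 293.3]), array([30. , 11.2]), 43.1, np.float64(16.6), (np.int32(189), np.int32(119), np.int32(11), np.int32(8)))
lo (np.int32(1256), array([703.5,  88.2]), array([ 46.6, 320. ]), 4.0, np.float64(16.3), (np.int32(214), np.int32(152), np.int32(116), np.int32(32)))
lo (np.int32(40), array([667.9, 322.9]), array([49.6, 21.5]), 65.7, np.float64(18.8), (np.int32(177), np.int32(183), np.int32(19), np.int32(11)))
lo (np.int32(43), array([ 576.7, -143.7]), array([27.3, 26.3]), 33.7, np.float64(17.0), (np.int32(357), np.int32(196), np.int32(11), np.int32(10)))
```

View pics/crop0.png

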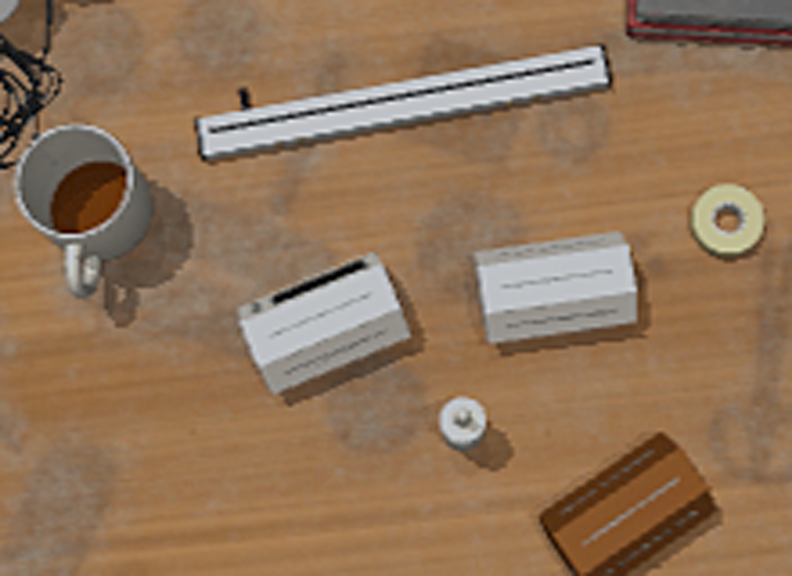

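The crop confirms it: b at (320,325) has its display slanting up towards the rail, a at (557,290) shows plain grooved flats, and the brown prism is excluded. Next I'll fit the rail and write the pose-to-rows helper.

```bash
cat >> h.py <<'E'
from scipy.spatial.transform import Rotation as Ro
def want(yaw,tilt):
    "tool y along world y turned by yaw; tilt>0: fingers point forward (+n)"
    a,t=np.radians([yaw,tilt]); n=np.array([np.cos(a),np.sin(a),0]); y=np.array([-np.sin(a),np.cos(a),0])
    z=n*np.sin(t)-np.array([0,0,np.cos(t)]); return np.stack([np.cross(y,z),y,z],1)
def go(pts,yaw,tilt):
    "units: total turn, then successive shifts to points (mm)"
    o=status.get_obs(); R=Ro.from_rotvec(o["orientation"]); W=want(yaw,tilt)
    print("t",round(o["clock"],2),"tcp",(o["tcp_pos"]*1000).round(1),"F",o["contact_force"].round(1),"turn",((R.inv()*Ro.from_matrix(W)).as_rotvec()/np.pi*4).round(3))
    p=o["tcp_pos"]*1000
    for q in pts: q=np.array(q,float); print("->",q.round(0),"shift",(W.T@(q-p)/20).round(2)); p=q
def off(c,yaw,d,s,z):
    "point d along n, s along y, from c (mm)"
    a=np.radians(yaw); return [c[0]+d*np.cos(a)-s*np.sin(a), c[1]+d*np.sin(a)+s*np.cos(a), z]
E
python3 - <<'E'
from h import *
f=dict(np.load("pics/top0.npz"));P=cloud(f)
m=(P[...,0]>.66)&(P[...,0]<.74)&(P[...,1]>-.09)&(P[...,1]<.27)&(P[...,2]>.008)&(P[...,2]<.022)
m=cv2.morphologyEx(m.astype(np.uint8),cv2.MORPH_OPEN,np.ones((3,3)))
q=P[m>0][:,:2]*1000; c=q.mean(0); w,v=np.linalg.eigh(np.cov((q-c).T)); d=v[:,1]*np.sign(v[1,1]); print("rail c",c,"yaw",np.degrees(np.arctan2(-d[0],d[1])))
s=(q-c)@d; t=(q-c)@[d[1],-d[0]]; print(np.percentile(s,[0,100]),np.percentile(t,[1,5,50,95,99]))
# white/bright pixels -> ray onto z=16 plane
g=f["image"].min(-1)>0
for n,box in dict(mug=(.55,.75,.25,.42),spray=(.38,.5,.03,.12)).items():
  k=(P[...,0]>box[0])&(P[...,0]<box[1])&(P[...,1]>box[2])&(P[...,1]<box[3])&(P[...,2]>.03); print(n,P[k].min(0).round(3),P[k].max(0).round(3))
b=(529,163)
go([(529,400,210),off(b,15.6,62,0,210),off(b,15.6,62,0,60),off(b,15.6,62,0,13),off(b,15.6,40,0,13)],15.6,-30)
E
```

```text
rail c [695.85337404  88.83549521] yaw 4.192844304387817
[-161.19808201  158.70147149] [-14.28633053 -13.50575096  -0.04308411  14.30212669  15.81057675]
mug [0.563 0.283 0.03 ] [0.749 0.418 0.102]
spray [0.428 0.056 0.035] [0.459 0.085 0.113]
t 0.1 tcp [271.8 617.2 205.5] F [-1.1  0.2 -0.4] turn [ 0.227  0.639 -0.855]
-> [529. 400. 210.] shift [ -8.09 -13.92  -4.93]
-> [589. 180. 210.] shift [  0.08 -11.41   0.04]
-> [589. 180.  60.] shift [-3.75  0.    6.5 ]
-> [589. 180.  13.] shift [-1.18  0.    2.04]
-> [568. 174.  13.] shift [ 0.95 -0.    0.55]
```

```bash
python3 -m crank '[[0,0,0,0.038,0.107,-0.143],[0,0,0,0.038,0.107,-0.143],[0,0,0,0.038,0.107,-0.143],[0,0,0,0.038,0.107,-0.143],[0,0,0,0.038,0.107,-0.143],[0,0,0,0.038,0.107,-0.143]]' 0.6
python3 -m crank '[[-0.8,-0.9,-0.5,0,0,0],[-0.8,-0.9,-0.5,0,0,0],[-0.8,-0.9,-0.5,0,0,0],[-0.8,-0.9,-0.5,0,0,0],[-0.8,-0.9,-0.5,0,0,0],[-0.8,-0.9,-0.5,0,0,0],[-0.8,-0.9,-0.5,0,0,0],[-0.8,-0.9,-0.5,0,0,0],[-0.8,-0.9,-0.5,0,0,0],[-0.8,-0.9,-0.5,0,0,0]]'
python3 -m crank '[[0,-1,0,0,0,0],[0,-1,0,0,0,0],[0,-1,0,0,0,0],[0,-1,0,0,0,0],[0,-1,0,0,0,0],[0,-1,0,0,0,0],[0,-1,0,0,0,0],[0,-1,0,0,0,0],[0,-1,0,0,0,0],[0,-1,0,0,0,0],[0,-1,0,0,0,0],[0,-1,0,0,0,0]]'
python3 - <<'E'
from h import *
b=(529,163)
go([off(b,15.6,65,0,210),off(b,15.6,65,0,60),off(b,15.6,65,0,13),off(b,15.6,40,0,13)],15.6,-30)
E
```

```text
clock: 0.7
tcp_pos: [0.273, 0.6172, 0.2063]
orientation: [0.363, -2.591, 0.094]
contact_force: [0.1, -0.2, -0.8]
grip_width: 0.051
gripper_force: 0.0
clock: 1.7
tcp_pos: [0.5042, 0.4944, 0.2125]
orientation: [0.359, -2.595, 0.094]
contact_force: [-0.2, -0.0, -0.1]
grip_width: 0.0513
gripper_force: 0.0
clock: 2.9
tcp_pos: [0.5679, 0.2631, 0.212]
orientation: [0.359, -2.595, 0.094]
contact_force: [-0.3, -0.3, -0.6]
grip_width: 0.0513
gripper_force: 0.0
t 2.9 tcp [567.9 263.1 212. ] F [-0.3 -0.3 -0.6] turn [ 0.001 -0.001  0.004]
-> [592. 180. 210.] shift [-0.08 -4.3   0.07]
-> [592. 180.  60.] shift [-3.75  0.    6.5 ]
-> [592. 180.  13.] shift [-1.18  0.    2.04]
-> [568. 174.  13.] shift [ 1.08 -0.    0.63]
```

```bash
python3 -m crank '[[0,-0.9,0,0,0,0],[0,-0.9,0,0,0,0],[0,-0.9,0,0,0,0],[0,-0.8,0,0,0,0],[0,-0.8,0,0,0,0],[-0.5,0,0.87,0,0,0],[-0.5,0,0.87,0,0,0],[-0.5,0,0.87,0,0,0],[-0.5,0,0.87,0,0,0],[-0.5,0,0.87,0,0,0],[-0.5,0,0.87,0,0,0]]'
python3 -m crank '[[-0.5,0,0.87,0,0,0],[-0.4,0,0.7,0,0,0],[-0.35,0,0.6,0,0,0],[-0.3,0,0.5,0,0,0],[-0.15,0,0.26,0,0,0],[0,0,0,0,0,0]]'
python3 - <<'E'
from h import *
b=(529,163)
go([off(b,15.6,65,0,12),off(b,15.6,40,0,12)],15.6,-30)
f=grab("scene"); cv2.imwrite("pics/s1.png",cv2.resize(f["image"][150:320,120:400,::-1],None,fx=2.8,fy=2.8))
E
```

```text
clock: 4.0
tcp_pos: [0.5905, 0.1816, 0.0906]
orientation: [0.36, -2.595, 0.094]
contact_force: [0.5, 0.1, -0.7]
grip_width: 0.0509
gripper_force: 0.0
clock: 4.6
tcp_pos: [0.59, 0.182, 0.0229]
orientation: [0.359, -2.594, 0.094]
contact_force: [-0.2, -0.2, 0.1]
grip_width: 0.0511
gripper_force: 0.0
t 4.6 tcp [590.  182.   22.9] F [-0.2 -0.2  0.1] turn [ 0.    -0.003  0.004]
-> [592. 180.  12.] shift [-0.32 -0.1   0.45]
-> [568. 174.  12.] shift [ 1.08 -0.    0.63]
```

View pics/s1.png

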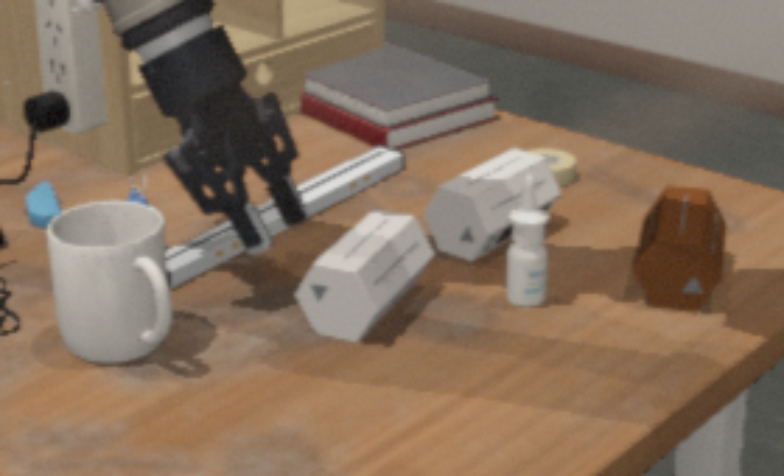

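Fingers at crop pixels (255,230) and (290,205) stand between the rail and b, tilted as wanted. Now lower, hook under the edge and tip b.

```bash
python3 -m crank '[[-0.15,0,0.23,0,0,0],[-0.15,-0.1,0.23,0,0,0],[0.27,0,0.15,0,0,0],[0.27,0,0.15,0,0,0],[0.27,0,0.15,0,0,0],[0.2,0,0.12,0,0,0],[0,0,0,0,0,0]]'
python3 -m crank '[[0.2,0,-0.05,0,0,0],[0.2,0,-0.05,0,0,0],[0.2,0,-0.05,0,0,0],[0.2,0,-0.05,0,0,0],[0.2,0,-0.05,0,0,0],[0.2,0,-0.05,0,0,0],[0.2,0,-0.05,0,0,0],[0,0,0,0,0,0]]'
python3 - <<'E'
from h import *
go([],15.6,-30)
f=grab("scene"); cv2.imwrite("pics/s2.png",cv2.resize(f["image"][150:320,120:400,::-1],None,fx=2.8,fy=2.8))
E
```

```text
clock: 5.35
tcp_pos: [0.5685, 0.1739, 0.0133]
orientation: [0.359, -2.595, 0.094]
contact_force: [0.7, -0.8, -0.1]
grip_width: 0.0512
gripper_force: 0.0
clock: 6.15
tcp_pos: [0.5491, 0.1684, 0.0335]
orientation: [0.359, -2.596, 0.094]
contact_force: [0.5, -0.1, -0.2]
grip_width: 0.0511
gripper_force: 0.0
t 6.15 tcp [549.1 168.4  33.5] F [ 0.5 -0.1 -0.2] turn [ 0.001 -0.001  0.004]
```

View pics/s2.png

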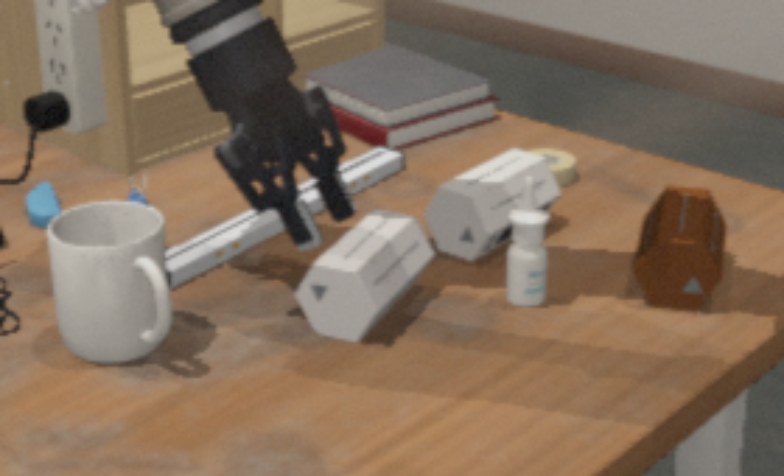

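b has not moved: the fingertips, at (300,240), slid up without touching it. I'll go back, closer and lower.

```bash
python3 -m crank '[[-0.54,0,0.14,0,0,0],[-0.54,0,0.14,0,0,0],[-0.54,0,0.14,0,0,0],[0,0,0,0,0,0],[0.2,0,0.12,0,0,0],[0.2,0,0.12,0,0,0],[0.2,0,0.12,0,0,0],[0,0,0,0,0,0]]'
python3 -m crank '[[0.1,0,0.06,0,0,0],[0,0,0,0,0,0]]'
python3 -m crank '[[0.15,0,-0.15,0,0,0],[0.15,0,-0.15,0,0,0],[0.15,0,-0.1,0,0,0],[0.2,0,-0.05,0,0,0],[0.2,0,-0.05,0,0,0],[0.2,0,-0.05,0,0,0],[0,0,0,0,0,0]]'
python3 - <<'E'
from h import *
go([],15.6,-30)
f=grab("scene"); cv2.imwrite("pics/s3.png",cv2.resize(f["image"][150:320,120:400,::-1],None,fx=2.8,fy=2.8))
E
```

```text
clock: 7.0
tcp_pos: [0.5579, 0.1709, 0.0098]
orientation: [0.36, -2.595, 0.094]
contact_force: [0.2, 0.4, 0.7]
grip_width: 0.0512
gripper_force: 0.0
clock: 7.2
tcp_pos: [0.5563, 0.1705, 0.0096]
orientation: [0.359, -2.595, 0.094]
contact_force: [-0.1, 0.8, 0.0]
grip_width: 0.0515
gripper_force: 0.0
clock: 7.9
tcp_pos: [0.5441, 0.167, 0.0299]
orientation: [0.36, -2.596, 0.094]
contact_force: [0.7, 0.4, 0.5]
grip_width: 0.0509
gripper_force: 0.0
t 7.9 tcp [544.1 167.   29.9] F [0.7 0.4 0.5] turn [ 0.001 -0.001  0.004]
```

View pics/s3.png

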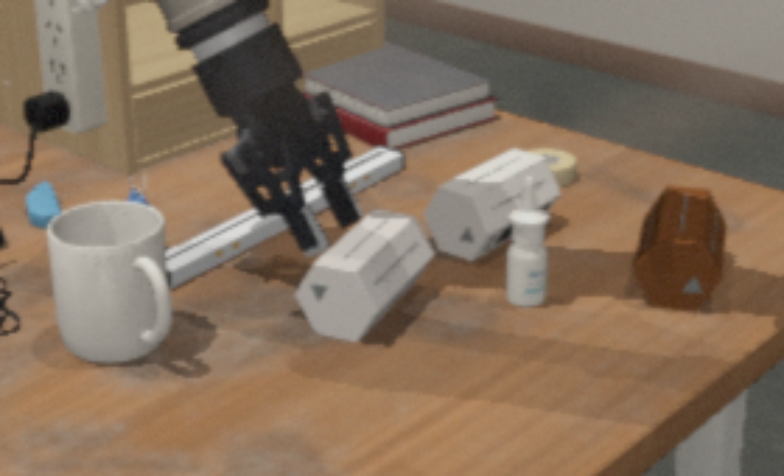

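Run:
```python
from h import *
for n in("scene","top"):
    f=grab(n);P=cloud(f)*1000
    print(n,[np.round(proj(f,p),0) for p in ([.5441,.167,.0299],[.529,.163,.06])])
    n_=np.array([.963,.269]);y_=np.array([-.269,.963])
    D=(P[...,:2]-[529,163])
    d=D@n_; s=D@y_; g=f["image"].astype(int).max(-1)
    for z0 in range(0,80,10):
        k=(abs(s)<60)&(abs(d)<70)&(P[...,2]>=z0)&(P[...,2]<z0+10)&(f["depth"]>0)&(d>-45)
        dk=k&(g<90); br=k&(g>120)&(f["image"].astype(int).max(-1)-f["image"].astype(int).min(-1)<35)
        print(z0,"dark",dk.sum(),np.percentile(d[dk],[2,50,98]).round(0) if dk.sum()>5 else "", (s[dk].min().round(),s[dk].max().round()) if dk.sum() else "","white",br.sum(),np.percentile(d[br],[2,98]).round(0) if br.sum()>5 else "",)
    if n=="top": cv2.imwrite("pics/t4.png",cv2.resize(f["image"][160:280,200:340,::-1],None,fx=4,fy=4))
```

```text
scene [array([245., 246.]), array([251., 235.])]
0 dark 43 [-40. -24.  44.] (np.float64(-48.0), np.float64(47.0)) white 70 [-20.  27.]
10 dark 0   white 92 [-26.  25.]
20 dark 0   white 148 [-33.  30.]
30 dark 0   white 243 [-33.  28.]
40 dark 1  (np.float64(-30.0), np.float64(-30.0)) white 233 [-28.  23.]
50 dark 26 [24. 34. 42.] (np.float64(-30.0), np.float64(38.0)) white 490 [-22.  19.]
60 dark 78 [23. 34. 48.] (np.float64(-29.0), np.float64(42.0)) white 66 [-17.  25.]
70 dark 84 [28. 37. 51.] (np.float64(-33.0), np.float64(43.0)) white 4 
top [array([249., 224.]), array([250., 228.])]
0 dark 2  (np.float64(42.0), np.float64(43.0)) white 4 
10 dark 0   white 0 
20 dark 0   white 1 
30 dark 3  (np.float64(38.0), np.float64(44.0)) white 3 
40 dark 4  (np.float64(31.0), np.float64(42.0)) white 4 
50 dark 2  (np.float64(26.0), np.float64(28.0)) white 6 [15. 23.]
60 dark 7 [22. 27. 32.] (np.float64(25.0), np.float64(37.0)) white 10 [11. 19.]
70 dark 12 [26. 32. 37.] (np.float64(25.0), np.float64(37.0)) white 0
```

View pics/t4.png

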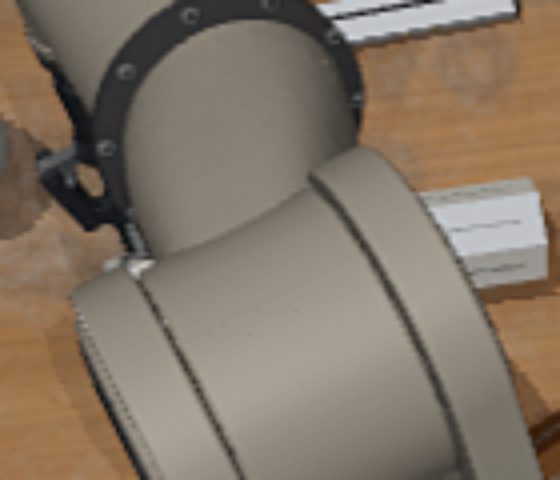

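Run:
```python
from h import *
f=grab("scene");P=cloud(f)*1000
T=f["world_to_cam"];C=-T[:3,:3].T@T[:3,3]*1000; print("cam",C.round(0))
n_=np.array([.963,.269]);y_=np.array([-.269,.963])
for v in range(222,246,2):
  row=[]
  for u in range(224,254,3):
    p=P[v,u];D=p[:2]-[529,163]; row.append("%d/%d/%d:%d"%(D@n_,D@y_,p[2],f["image"][v,u].max()))
  print(v,*row)
```

```text
cam [-163.  926.  549.]
222 43/38/96:36 39/32/94:37 124/-133/11:149 122/-145/6:133 51/-29/67:89 42/-26/70:32 35/-27/71:30 27/-27/72:61 96/-177/-1:141 87/-176/1:149
224 42/39/92:36 41/30/89:66 36/25/88:95 119/-139/4:130 118/-153/-1:94 42/-25/65:36 35/-28/66:34 29/-30/66:34 92/-168/-1:130 83/-168/0:147
226 43/38/87:31 41/30/84:47 34/28/84:116 120/-141/-1:98 114/-145/-2:142 41/-24/61:61 36/-29/60:31 28/-29/62:33 20/-27/64:111 78/-158/0:163
228 45/35/81:33 39/34/81:38 33/30/81:123 115/-131/-2:129 107/-133/-1:145 42/-25/56:116 35/-28/56:31 28/-27/58:25 20/-28/59:115 13/-29/60:213
230 44/37/77:36 36/39/80:40 34/29/76:79 30/23/74:102 102/-123/-1:155 93/-121/0:154 36/-28/51:43 30/-31/50:104 17/-21/57:190 8/-19/60:213
232 44/37/72:35 36/39/74:37 31/35/74:40 26/31/73:119 95/-109/0:113 90/-116/-2:115 84/-120/-2:114 17/-6/59:182 10/-6/60:194 5/-12/59:196
234 43/39/69:76 37/38/69:39 31/36/70:40 26/32/69:113 92/-104/-2:106 85/-105/-1:114 79/-110/-2:153 13/1/58:194 7/0/59:195 0/-1/60:174
236 113/-81/-2:112 38/36/63:36 30/37/65:28 25/34/65:81 21/27/63:99 79/-94/0:122 14/13/59:194 8/11/59:197 1/10/60:175 -4/9/60:195
238 107/-71/-2:116 38/36/59:60 30/37/61:49 27/30/59:106 20/29/60:107 15/26/59:188 8/24/59:196 4/19/59:191 -2/18/59:186 -7/13/58:194
240 102/-62/-2:116 95/-63/-1:114 34/31/53:114 26/32/55:118 15/39/60:183 11/33/58:196 6/29/58:195 0/28/59:177 -6/25/58:196 -11/21/58:194
242 97/-52/-2:98 88/-51/0:112 85/-59/-2:116 77/-59/-1:165 11/46/60:206 7/41/58:206 1/38/58:197 -6/40/61:205 -10/33/58:197 -17/34/60:178
244 91/-41/-1:80 84/-43/0:94 78/-47/-1:101 14/53/57:197 7/54/59:204 3/48/58:207 -3/48/59:208 -9/46/59:208 -15/43/59:205 -16/32/54:152
```

The depth shows the fingertips about 20 mm behind the nominal TCP at this opening: their ends are at z≈50 for a TCP z of 30. I'll allow for that offset.

```bash
python3 -m crank '[[-0.35,0,-0.2,0,0,0],[-0.35,0,-0.2,0,0,0],[-0.35,0,-0.2,0,0,0],[-0.35,0,-0.2,0,0,0],[-0.23,0,0.4,0,0,0],[-0.23,0,0.4,0,0,0],[-0.23,0,0.4,0,0,0],[-0.12,0,0.2,0,0,0],[0,0,0,0,0,0]]'
cat >> h.py <<'E'
def prof(c,yaw,n="scene",thr=75,S=60,dr=(-80,90)):
    "dark (finger) and white-ish points by height, in d,s about c"
    f=grab(n);P=cloud(f)*1000;a=np.radians(yaw);D=P[...,:2]-np.array(c)
    d=D@[np.cos(a),np.sin(a)];s=D@[-np.sin(a),np.cos(a)];g=f["image"].astype(int)
    for z0 in range(2,70,6):
        k=(abs(s)<S)&(d>dr[0])&(d<dr[1])&(P[...,2]>=z0)&(P[...,2]<z0+6)&(f["depth"]>0)&(g.max(-1)-g.min(-1)<30)
        r=[z0]
        for m in(k&(g.max(-1)<thr),k&(g.max(-1)>=thr)): r+=[m.sum(),d[m].min().round(),d[m].max().round(),s[m].min().round(),s[m].max().round()] if m.sum() else ["-"]
        print(*r)
    return f
E
python3 - <<'E'
from h import *
prof((529,163),15.6); go([],15.6,-30)
E
```

```text
clock: 9.0
tcp_pos: [0.5743, 0.1755, -0.0044]
orientation: [0.359, -2.593, 0.094]
contact_force: [-0.0, 0.1, -0.2]
grip_width: 0.0513
gripper_force: 0.0
2 - 55 -21.0 60.0 -47.0 60.0
8 - 63 -25.0 23.0 -49.0 59.0
14 4 62.0 70.0 -29.0 -27.0 85 -28.0 72.0 -53.0 60.0
20 19 59.0 73.0 -31.0 40.0 88 -31.0 66.0 -51.0 59.0
26 37 51.0 77.0 -29.0 42.0 134 -34.0 59.0 -53.0 60.0
32 44 54.0 80.0 -31.0 40.0 170 -35.0 62.0 -57.0 59.0
38 44 60.0 84.0 -31.0 41.0 163 -31.0 86.0 -53.0 60.0
44 47 63.0 89.0 -32.0 41.0 157 -27.0 87.0 -53.0 60.0
50 47 66.0 90.0 -43.0 50.0 153 -24.0 68.0 -56.0 59.0
56 50 67.0 90.0 -52.0 58.0 408 -20.0 77.0 -54.0 59.0
62 62 70.0 89.0 -52.0 59.0 4 73.0 75.0 -57.0 23.0
68 59 72.0 85.0 -55.0 58.0 8 77.0 86.0 -58.0 57.0
t 9.05 tcp [574.8 175.7  -3.7] F [ 0.5 -0.5  0.8] turn [ 0.001 -0.003  0.004]
```

```bash
python3 -m crank '[[-0.1,0,0.17,0,0,0],[-0.1,0,0.17,0,0,0],[0.25,0,0.14,0,0,0],[0.25,0,0.14,0,0,0],[0.25,0,0.14,0,0,0],[0.25,0,0.14,0,0,0],[0,0,0,0,0,0]]'
python3 -m crank '[[0.2,0,-0.07,0,0,0],[0.2,0,-0.07,0,0,0],[0.2,0,-0.07,0,0,0],[0.2,0,-0.07,0,0,0],[0.2,0,-0.07,0,0,0],[0.2,0,-0.07,0,0,0],[0,0,0,0,0,0]]'
python3 - <<'E'
from h import *
go([],15.6,-30)
f=prof((529,163),15.6)
cv2.imwrite("pics/s5.png",cv2.resize(f["image"][150:320,120:400,::-1],None,fx=2.8,fy=2.8))
E
```

```text
clock: 9.75
tcp_pos: [0.5526, 0.1695, -0.0105]
orientation: [0.359, -2.595, 0.094]
contact_force: [1.1, 0.4, -0.3]
grip_width: 0.0512
gripper_force: 0.0
clock: 10.45
tcp_pos: [0.537, 0.1651, 0.009]
orientation: [0.359, -2.595, 0.094]
contact_force: [0.5, 0.1, 0.0]
grip_width: 0.0508
gripper_force: 0.0
t 10.45 tcp [537.  165.1   9. ] F [0.5 0.1 0. ] turn [ 0.001 -0.002  0.004]
2 1 46.0 46.0 7.0 7.0 18 -58.0 -10.0 -27.0 58.0
8 - 45 -47.0 0.0 3.0 59.0
14 - 97 -50.0 10.0 -49.0 60.0
20 - 113 -51.0 10.0 -47.0 59.0
26 - 122 -51.0 34.0 -48.0 59.0
32 9 24.0 32.0 -30.0 36.0 116 -51.0 29.0 -53.0 60.0
38 26 20.0 36.0 -31.0 40.0 127 -50.0 23.0 -55.0 60.0
44 44 18.0 42.0 -30.0 40.0 130 -51.0 22.0 -54.0 60.0
50 43 21.0 41.0 -29.0 41.0 246 -51.0 43.0 -55.0 59.0
56 70 -7.0 45.0 -36.0 41.0 245 -43.0 47.0 -52.0 60.0
62 51 -11.0 52.0 -34.0 42.0 222 -33.0 56.0 -53.0 59.0
68 64 27.0 57.0 -37.0 56.0 27 -25.0 60.0 -51.0 55.0
```

b is tipping: its highest points are now near 68 mm. Continue over.

```bash
python3 -m crank '[[0.2,0,-0.01,0,0,0],[0.2,0,-0.01,0,0,0],[0.2,0,0.02,0,0,0],[0.2,0,0.03,0,0,0],[0,0,0,0,0,0]]'
python3 - <<'E'
from h import *
go([],15.6,-30)
f=prof((529,163),15.6)
cv2.imwrite("pics/s5.png",cv2.resize(f["image"][150:320,120:400,::-1],None,fx=2.8,fy=2.8))
E
```

```text
clock: 11.0
tcp_pos: [0.5233, 0.1612, 0.0163]
orientation: [0.359, -2.595, 0.094]
contact_force: [-0.7, 0.1, 0.6]
grip_width: 0.051
gripper_force: 0.0
t 11.0 tcp [523.3 161.2  16.3] F [-0.7  0.1  0.6] turn [ 0.001 -0.002  0.004]
2 - 56 -59.0 22.0 -47.0 59.0
8 - 61 -62.0 -9.0 -51.0 60.0
14 - 69 -65.0 -9.0 -43.0 59.0
20 - 74 -69.0 -7.0 -50.0 60.0
26 - 119 -72.0 -4.0 -54.0 60.0
32 1 14.0 14.0 -28.0 -28.0 165 -71.0 16.0 -52.0 60.0
38 14 3.0 18.0 -30.0 35.0 152 -67.0 19.0 -53.0 60.0
44 31 -0.0 21.0 -31.0 38.0 166 -65.0 19.0 -51.0 60.0
50 46 -2.0 24.0 -30.0 41.0 148 -61.0 25.0 -54.0 59.0
56 144 -47.0 28.0 -38.0 40.0 347 -58.0 28.0 -52.0 60.0
62 45 -37.0 33.0 -32.0 40.0 19 -43.0 15.0 -41.0 48.0
68 48 11.0 37.0 -31.0 42.0 15 10.0 18.0 -41.0 33.0
```

b has rolled onto its next flat, display up; its centre is now at d≈-38. Lift clear, level the tool and go round to the robot side.

```bash
python3 -m crank '[[0.35,0,-0.7,0,0,0],[0.4,0,-0.8,0,0,0],[0.5,0,-0.87,0,0,0],[0.5,0,-0.87,0,0,0],[0.5,0,-0.87,0,0,0],[0.5,0,-0.87,0,0,0],[0.5,0,-0.87,0,0,0],[0.5,0,-0.87,0,0,0]]'
python3 - <<'E'
from h import *
f=grab("scene");P=cloud(f)
for b in blob(f,P,(.38,.56,.05,.26),(.056,.066),False):print(b)
c=(492.5,152.8)
go([off(c,15.6,-95,15,165),off(c,15.6,-95,15,0),off(c,15.6,-55,15,0)],15.6,0)
cv2.imwrite("pics/s6.png",cv2.resize(f["image"][150:320,120:400,::-1],None,fx=2.8,fy=2.8))
E
```

```text
clock: 11.85
tcp_pos: [0.5266, 0.1619, 0.1726]
orientation: [0.36, -2.597, 0.093]
contact_force: [0.1, 0.2, 0.5]
grip_width: 0.0511
gripper_force: 0.0
(np.int32(422), array([492.1, 155.3]), array([ 38.2, 111.8]), 15.6, np.float64(59.1), (np.int32(247), np.int32(228), np.int32(37), np.int32(24)))
(np.int32(49), array([436.9,  79.5]), array([22. , 10.5]), 36.6, np.float64(61.5), (np.int32(303), np.int32(230), np.int32(11), np.int32(6)))
t 11.9 tcp [528.2 162.4 175.8] F [1.3 0.9 2.5] turn [ 0.002 -0.66   0.004]
-> [397. 142. 165.] shift [6.6  0.76 0.54]
-> [397. 142.   0.] shift [0.   0.   8.25]
-> [435. 152.   0.] shift [-2.  0.  0.]
```

View pics/s6.png

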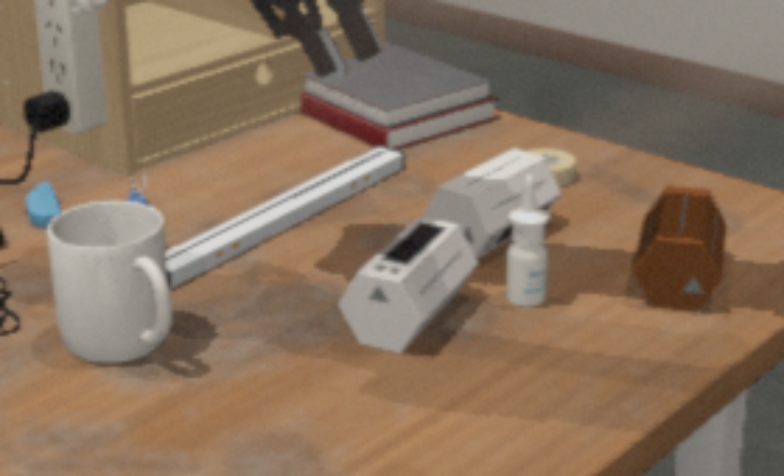

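b now shows its display on top (dark window at (413,243)), at (492,155), yaw 15.6°. The spray is untouched.

```bash
python3 -m crank '[[0,0,0,0,-0.165,0],[0,0,0,0,-0.165,0],[0,0,0,0,-0.165,0],[0,0,0,0,-0.165,0],[0.9,0.13,0,0,0,0],[0.9,0.13,0,0,0,0],[0.9,0.13,0,0,0,0],[0.9,0.13,0,0,0,0],[0.9,0.13,0,0,0,0],[0.9,0.13,0,0,0,0]]'
python3 -m crank '[[0,0,0.9,0,0,0],[0,0,0.9,0,0,0],[0,0,0.9,0,0,0],[0,0,0.9,0,0,0],[0,0,0.9,0,0,0],[0,0,0.9,0,0,0],[0,0,0.9,0,0,0],[0,0,0.7,0,0,0],[0,0,0.5,0,0,0],[0,0,0,0,0,0]]'
python3 - <<'E'
from h import *
c=(492,155)
go([off(c,15.6,-72,13,-8),off(c,15.6,-50,13,-8)],15.6,0)
prof(c,15.6,dr=(-110,50))
E
```

```text
clock: 12.9
tcp_pos: [0.4177, 0.1475, 0.172]
orientation: [0.43, -3.108, -0.002]
contact_force: [0.8, 0.7, 0.2]
grip_width: 0.0509
gripper_force: 0.0
clock: 13.9
tcp_pos: [0.4168, 0.1473, 0.0204]
orientation: [0.429, -3.105, -0.001]
contact_force: [-0.3, 0.5, 0.2]
grip_width: 0.0514
gripper_force: 0.0
t 13.9 tcp [416.8 147.3  20.4] F [-0.3  0.5  0.2] turn [ 0.002 -0.009  0.003]
-> [419. 148.  -8.] shift [-0.12  0.01  1.42]
-> [440. 154.  -8.] shift [-1.1  0.   0. ]
2 1 -32.0 -32.0 20.0 20.0 78 -84.0 24.0 -59.0 57.0
8 - 83 -84.0 24.0 -60.0 57.0
14 - 104 -84.0 28.0 -59.0 57.0
20 - 108 -82.0 33.0 -58.0 58.0
26 - 127 -83.0 33.0 -60.0 58.0
32 - 160 -83.0 33.0 -60.0 58.0
38 - 146 -83.0 28.0 -59.0 58.0
44 1 -72.0 -72.0 -14.0 -14.0 141 -85.0 23.0 -60.0 56.0
50 22 -86.0 -67.0 -17.0 49.0 149 -87.0 21.0 -60.0 58.0
56 144 -87.0 9.0 -41.0 56.0 336 -87.0 20.0 -58.0 57.0
62 37 -86.0 -67.0 -19.0 53.0 26 -87.0 -64.0 -60.0 51.0
68 39 -86.0 -68.0 -16.0 54.0 23 -87.0 -69.0 -58.0 52.0
```

```bash
python3 -m crank '[[0,0,0.5,0,0,0],[0,0,0.5,0,0,0],[0,0,0.4,0,0,0],[0,0,0,0,0,0]]'
python3 - <<'E'
from h import *
c=np.array(off((492,155),15.6,0,15,0)[:2])
go([],15.6,0)
prof(c,15.6,dr=(-110,-45),S=48)
E
```

```text
clock: 14.35
tcp_pos: [0.4159, 0.1471, -0.0085]
orientation: [0.429, -3.103, -0.001]
contact_force: [-0.3, -0.9, 0.5]
grip_width: 0.0513
gripper_force: 0.0
t 14.35 tcp [415.9 147.1  -8.5] F [-0.3 -0.9  0.5] turn [ 0.002 -0.011  0.003]
2 - -
8 - -
14 - 2 -76.0 -72.0 25.0 29.0
20 21 -86.0 -68.0 -33.0 -26.0 18 -87.0 -69.0 -36.0 35.0
26 39 -86.0 -68.0 -31.0 38.0 15 -88.0 -69.0 -34.0 36.0
32 38 -87.0 -67.0 -31.0 36.0 12 -88.0 -69.0 -34.0 38.0
38 40 -86.0 -70.0 -32.0 39.0 13 -88.0 -68.0 -35.0 39.0
44 41 -87.0 -69.0 -33.0 37.0 12 -88.0 -69.0 -31.0 39.0
50 32 -87.0 -69.0 -33.0 39.0 13 -88.0 -69.0 -41.0 37.0
56 23 -88.0 -75.0 -34.0 39.0 3 -89.0 -84.0 -36.0 35.0
62 33 -90.0 -64.0 -39.0 48.0 -
68 38 -89.0 -65.0 -48.0 48.0 -
```

```bash
python3 -m crank '[[0,0,0.4,0,0,0],[-0.3,0,0,0,0,0],[-0.3,0,0,0,0,0],[-0.3,0,0,0,0,0],[-0.3,0,0,0,0,0],[-0.2,0,0,0,0,0],[-0.2,0,0,0,0,0],[-0.3,-0.06,0,0,0,0.018],[-0.3,-0.06,0,0,0,0.018],[-0.3,-0.05,0,0,0,0.018],[-0.3,-0.05,0,0,0,0.018]]'
python3 -m crank '[[-0.3,-0.04,0,0,0,0.018],[-0.3,-0.04,0,0,0,0.018],[-0.3,-0.03,0,0,0,0.018],[-0.3,-0.03,0,0,0,0.018],[-0.3,-0.02,0,0,0,0.018],[-0.3,-0.02,0,0,0,0.018],[-0.3,-0.02,0,0,0,0.018],[-0.3,-0.01,0,0,0,0.018],[-0.3,-0.01,0,0,0,0.018],[-0.3,0,0,0,0,0.018]]'
python3 - <<'E'
from h import *
go([],4.2,0)
f=grab("scene");P=cloud(f)
for b in blob(f,P,(.45,.7,.05,.3),(.054,.066),False):print(b)
cv2.imwrite("pics/s7.png",cv2.resize(f["image"][150:320,120:400,::-1],None,fx=2.8,fy=2.8))
E
```

```text
clock: 15.5
tcp_pos: [0.4722, 0.1579, -0.0158]
orientation: [0.339, -3.116, -0.001]
contact_force: [-2.6, -0.3, 1.6]
grip_width: 0.0515
gripper_force: 1.0
clock: 16.5
tcp_pos: [0.5323, 0.1628, -0.0162]
orientation: [0.118, -3.133, -0.0]
contact_force: [-1.7, 0.5, 1.9]
grip_width: 0.0511
gripper_force: 1.3
t 16.5 tcp [532.3 162.8 -16.2] F [-1.7  0.5  1.9] turn [ 0.001 -0.009  0.003]
(np.int32(82), array([534.3, 126. ]), array([41.1, 30.1]), 33.7, np.float64(59.9), (np.int32(252), np.int32(225), np.int32(19), np.int32(9)))
(np.int32(160), array([554.6, 200.3]), array([38.9, 83.5]), 83.3, np.float64(59.7), (np.int32(216), np.int32(229), np.int32(32), np.int32(17)))
```

```bash
python3 -m crank '[[-0.3,0,0,0,0,0],[-0.3,0,0,0,0,0],[-0.3,0,0,0,0,0],[-0.3,0,0,0,0,0],[-0.3,0,0,0,0,0],[-0.3,0,0,0,0,0],[-0.3,0,0,0,0,0],[-0.3,0,0,0,0,0],[-0.3,0,0,0,0,0],[-0.3,0,0,0,0,0],[-0.2,0,0,0,0,0],[0,0,0,0,0,0]]'
cat >> h.py <<'E'
def timer(box,n="scene"):
    "end-on: white points by height; d,s in rail frame (front plane d=0)"
    f=grab(n);P=cloud(f)*1000;a=np.radians(4.2);D=P[...,:2]-[680.9,87.7]
    d=D@[np.cos(a),np.sin(a)];s=D@[-np.sin(a),np.cos(a)];g=f["image"].astype(int)
    k=(d>box[0])&(d<box[1])&(s>box[2])&(s<box[3])&(P[...,2]>56.5)&(P[...,2]<64)
    l=cv2.connectedComponents(k.astype(np.uint8))[1]; q=np.c_[d[k],s[k]]; (c,sz,an)=cv2.minAreaRect(q.astype(np.float32)); print("top d,s",np.round(c,1),np.round(sz,1),round(an,1),len(q), "d",np.percentile(q[:,0],[2,98]).round(1),"s",np.percentile(q[:,1],[2,98]).round(1))
    return f
E
python3 - <<'E'
from h import *
go([],4.2,0)
f=timer((-60,20,10,160)); cv2.imwrite("pics/s8.png",cv2.resize(f["image"][150:320,120:400,::-1],None,fx=2.8,fy=2.8))
E
```

```text
clock: 17.75
tcp_pos: [0.5968, 0.1677, -0.0166]
orientation: [0.12, -3.134, -0.001]
contact_force: [0.2, -0.3, 0.2]
grip_width: 0.0512
gripper_force: 0.0
t 17.75 tcp [596.8 167.7 -16.6] F [ 0.2 -0.3  0.2] turn [ 0.001 -0.007  0.004]
top d,s [-32.7  97.5] [65.3 36.7] 88.6 66 d [-50.2 -15.9] s [ 67.6 129.9]
```

View pics/s8.png

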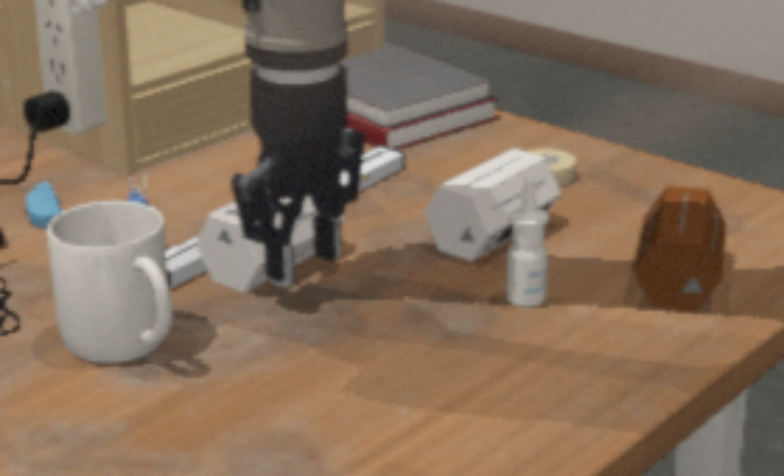

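The timer sits a few mm short of the rail and squared to the fingers. Close the gap gently while watching the force.

```bash
python3 -m crank '[[-0.1,0,0,0,0,0],[-0.1,0,0,0,0,0]]' | grep -E 'tcp|contact'
python3 -m crank '[[-0.05,0,0,0,0,0],[0,0,0,0,0,0]]'| grep -E 'tcp|contact'
python3 -m crank '[[-0.05,0,0,0,0,0],[0,0,0,0,0,0]]'| grep -E 'tcp|contact'
python3 -m crank '[[-0.05,0,0,0,0,0]]'| grep -E 'tcp|contact'
python3 -m crank '[[-0.05,0,0,0,0,0]]'| grep -E 'tcp|contact'
python3 -c "
from h import *
go([],4.2,0);timer((-60,20,10,160))"
```

```text
tcp_pos: [0.5993, 0.1679, -0.0167]
contact_force: [-1.9, -0.1, 1.4]
tcp_pos: [0.6007, 0.168, -0.0166]
contact_force: [-0.6, -1.1, 0.0]
tcp_pos: [0.6017, 0.1681, -0.0166]
contact_force: [-1.5, 1.1, -0.1]
tcp_pos: [0.6025, 0.1682, -0.0166]
contact_force: [-2.6, -0.2, 0.4]
tcp_pos: [0.6037, 0.1683, -0.0166]
contact_force: [-1.3, -0.0, -1.2]
t 18.6 tcp [603.7 168.3 -16.6] F [-1.3 -0.  -1.2] turn [ 0.001 -0.008  0.005]
top d,s [-31.   92.3] [79.2 37.1] 77.1 60 d [-43.4  -9.7] s [ 68.2 128.4]
```

```bash
for i in 1 2 3 ; do python3 -m crank '[[-0.05,0,0,0,0,0]]'| grep -E 'tcp|contact'; done
python3 -c "
from h import *
go([],4.2,0)
f=timer((-60,20,10,160)); cv2.imwrite('pics/s9.png',cv2.resize(f['image'][180:270,160:280,::-1],None,fx=6,fy=6))"
```

```text
tcp_pos: [0.6046, 0.1684, -0.0166]
contact_force: [-1.1, -0.7, 0.4]
tcp_pos: [0.605, 0.1684, -0.0168]
contact_force: [-6.0, -0.7, 3.0]
tcp_pos: [0.605, 0.1684, -0.0168]
contact_force: [-8.2, -0.3, 6.3]
t 18.95 tcp [605.  168.4 -16.8] F [-8.2 -0.3  6.3] turn [ 0.    -0.013  0.004]
top d,s [-32.9 100.2] [81.6 51.9] 89.0 64 d [-58.   -7.3] s [ 65.1 136.7]
```

View pics/s9.png

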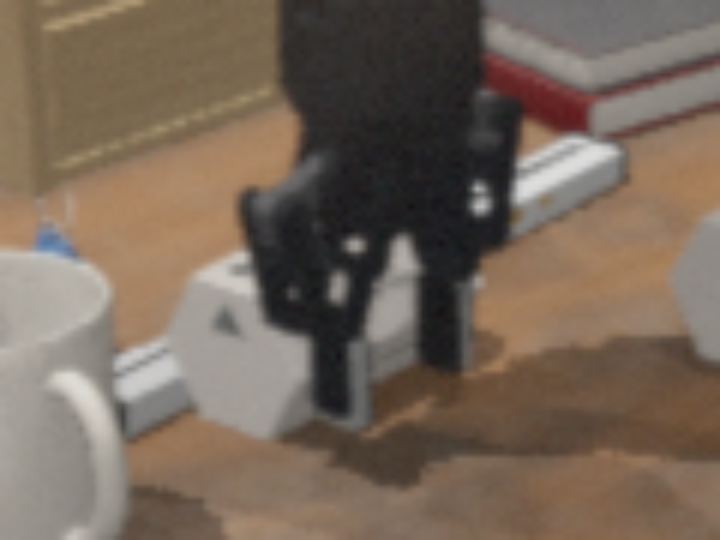

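The force rose sharply to 8 N, so b is flush. Back off, lift, and measure a and b from the top camera.

```bash
python3 -m crank '[[0.2,0,0,0,0,0],[0.5,0,0,0,0,0],[0.8,0,0,0,0,0],[0.8,0,-0.2,0,0,0],[0.3,0,-0.9,0,0,0],[0,0,-0.9,0,0,0],[0,0,-0.9,0,0,0],[0,0,-0.9,0,0,0],[0,-0.3,-0.9,0,0,0],[0,-0.8,-0.9,0,0,0],[0,-0.9,-0.9,0,0,0],[0,-0.9,-0.9,0,0,0]]'
python3 - <<'E'
from h import *
f=timer((-60,20,10,160))
f=grab("top");P=cloud(f)
for b in blob(f,P,(.45,.75,-.1,.26),(.056,.066),False):print(b)
for b in blob(f,P,(.45,.75,-.1,.26),(.045,.07),False):print(b)
a=(537,-8)
go([off(a,1.8,-60,-12,160),off(a,1.8,-55,-12,0),off(a,1.8,-55,-12,-11),off(a,1.8,-27,-12,-11)],1.8,30)
E
```

```text
clock: 20.2
tcp_pos: [0.5601, 0.1061, 0.1325]
orientation: [0.121, -3.134, -0.001]
contact_force: [0.0, -0.3, -0.4]
grip_width: 0.0513
gripper_force: 0.0
top d,s [-26.9  73.4] [ 41.1 112.7] 0.4 332 d [-46.   -8.5] s [ 21.3 128. ]
(np.int32(193), array([645.7, 192.1]), array([42.3, 41.2]), 13.8, np.float64(60.5), (np.int32(226), np.int32(177), np.int32(19), np.int32(17)))
(np.int32(52), array([540.2, -54.9]), array([35.7, 15.5]), 6.3, np.float64(60.7), (np.int32(328), np.int32(207), np.int32(9), np.int32(14)))
(np.int32(259), array([648.2, 187.3]), array([52.5, 49.1]), 4.7, np.float64(58.3), (np.int32(226), np.int32(176), np.int32(22), np.int32(21)))
(np.int32(64), array([543., -54.]), array([41.2, 16.3]), 4.4, np.float64(59.1), (np.int32(327), np.int32(206), np.int32(10), np.int32(15)))
t 20.3 tcp [562.2 103.8 134.2] F [0.3 0.9 0.4] turn [ 0.013 -0.668  0.051]
-> [477. -22. 160.] shift [ 3.2  -6.15 -3.34]
-> [482. -22.   0.] shift [ 3.78 -0.    7.05]
-> [482. -22. -11.] shift [0.28 0.   0.48]
-> [510. -21. -11.] shift [-1.21 -0.    0.7 ]
```

b is at d=-26.9 (ideal -26.6), 0.4° off square and within the rail's length. Now to timer a.

```bash
python3 -m crank '[[0,0,0,0,-0.167,0.013],[0,0,0,0,-0.167,0.013],[0,0,0,0,-0.167,0.013],[0,0,0,0,-0.167,0.013],[0.4,-0.77,-0.42,0,0,0],[0.4,-0.77,-0.42,0,0,0],[0.4,-0.77,-0.42,0,0,0],[0.4,-0.77,-0.42,0,0,0],[0.4,-0.77,-0.42,0,0,0],[0.4,-0.77,-0.42,0,0,0],[0.4,-0.77,-0.42,0,0,0],[0.4,-0.77,-0.42,0,0,0]]'
python3 -c "
from h import *
a=(537,-8)
f=grab('scene');P=cloud(f)
for b in blob(f,P,(.45,.62,-.1,.06),(.056,.066),False):print(b)
go([off(a,1.8,-60,-12,160),off(a,1.8,-55,-12,20),off(a,1.8,-55,-12,-11),off(a,1.8,-27,-12,-11)],1.8,30)"
```

```text
clock: 21.5
tcp_pos: [0.4795, -0.024, 0.1634]
orientation: [-0.047, 2.676, 0.003]
contact_force: [0.9, 0.7, 0.6]
grip_width: 0.0515
gripper_force: 0.0
(np.int32(308), array([535.8,  -6.6]), array([ 39.1, 114.5]), 1.3, np.float64(58.7), (np.int32(276), np.int32(203), np.int32(39), np.int32(19)))
t 21.55 tcp [477.7 -26.5 163.2] F [-0.8 -2.7 -1.4] turn [-0.007 -0.076  0.003]
-> [477. -22. 160.] shift [0.09 0.23 0.14]
-> [482. -22.  20.] shift [ 3.28 -0.    6.19]
-> [482. -22. -11.] shift [0.78 0.   1.34]
-> [510. -21. -11.] shift [-1.21 -0.    0.7 ]
```

```bash
python3 -m crank '[[0.41,0.03,0.79,0,-0.02,0],[0.41,0.03,0.79,0,-0.02,0],[0.41,0.03,0.79,0,-0.02,0],[0.41,0.03,0.79,0,-0.02,0],[0.41,0.03,0.79,0,0,0],[0.41,0.03,0.79,0,0,0],[0.41,0.03,0.79,0,0,0],[0.41,0.03,0.79,0,0,0],[0,0,0,0,0,0]]'
python3 -c "
from h import *
a=(536,-7)
go([off(a,1.8,-55,-12,-11),off(a,1.8,-27,-12,-11)],1.8,30)
prof(np.array(off(a,1.8,0,-12,0)[:2]),1.8,dr=(-110,-40),S=48)"
```

```text
clock: 22.45
tcp_pos: [0.4593, -0.0344, 0.0523]
orientation: [-0.07, 2.74, -0.043]
contact_force: [-0.7, 0.5, -0.5]
grip_width: 0.0515
gripper_force: 0.0
t 22.45 tcp [459.3 -34.4  52.3] F [-0.7  0.5 -0.5] turn [-0.039 -0.157  0.036]
-> [481. -21. -11.] shift [0.61 0.65 3.3 ]
-> [509. -20. -11.] shift [-1.21 -0.    0.7 ]
2 - -
8 - -
14 - -
20 - -
26 - -
32 - -
38 - -
44 - -
50 - -
56 - -
62 - -
68 - -
```

```bash
python3 -m crank '[[0,0,0,0,0,0]]' | head -3
python3 -c "
from h import *
a=(536,-7); print(status.get_obs()['joints'].round(2))
go([off(a,1.8,-60,-12,10),off(a,1.8,-60,-12,-14),off(a,1.8,-30,-12,-14)],1.8,20)
prof(np.array(off(a,1.8,0,-12,0)[:2]),1.8,dr=(-110,-40),S=60)"
```

```text
clock: 22.6
tcp_pos: [0.4613, -0.0384, 0.0569]
orientation: [-0.077, 2.732, -0.068]
[ 0.95  0.51 -1.22  2.44  1.49  0.56  0.16]
t 22.6 tcp [461.3 -38.4  56.9] F [-0.3  0.3 -0.1] turn [-0.064  0.074  0.043]
-> [476. -21.  10.] shift [0.07 0.85 2.47]
-> [476. -21. -14.] shift [0.41 0.   1.13]
-> [506. -20. -14.] shift [-1.41 -0.    0.51]
2 - -
8 - -
14 - -
20 - -
26 - -
32 - -
38 - -
44 - -
50 - -
56 - -
62 - -
68 - -
```

```bash
python3 -m crank '[[0,0.2,0,-0.02,0.07,0.015],[0,0.2,0,-0.02,0.07,0.015],[0,0.2,0,-0.02,0.06,0.015],[0.1,0.2,0.2,0,0,0],[0,0,0.3,0,0,0],[0,0,0.3,0,0,0],[0,0,0,0,0,0]]' | head -3
python3 -c "
from h import *
a=(536,-7); print(status.get_obs()['joints'].round(2))
go([off(a,1.8,-60,-12,10),off(a,1.8,-60,-12,-16),off(a,1.8,-33,-12,-16)],1.8,15)
go([],1.8,20)
prof(np.array(off(a,1.8,0,-12,0)[:2]),1.8,dr=(-130,-40),S=60)"
```

```text
clock: 23.35
tcp_pos: [0.4621, -0.0231, 0.0396]
orientation: [-0.04, 2.891, -0.004]
[ 0.9   0.6  -1.2   2.32  1.18  0.64  0.44]
t 23.35 tcp [462.1 -23.1  39.6] F [-0.3  0.1  0.3] turn [-0.009 -0.015 -0.004]
-> [476. -21.  10.] shift [-0.31  0.09  1.62]
-> [476. -21. -16.] shift [0.34 0.   1.26]
-> [503. -20. -16.] shift [-1.3  -0.    0.35]
t 23.35 tcp [462.1 -23.1  39.6] F [-0.3  0.1  0.3] turn [-0.009 -0.126 -0.003]
2 - -
8 - -
14 - -
20 - -
26 - -
32 - -
38 - -
44 - -
50 - -
56 - -
62 2 -87.0 -78.0 -34.0 -29.0 8 -89.0 -77.0 -32.0 31.0
68 15 -93.0 -79.0 -32.0 36.0 18 -96.0 -74.0 -34.0 35.0
```

```bash
python3 -m crank '[[-0.1,0.03,0.4,0,0,0],[-0.1,0.03,0.4,0,0,0],[-0.1,0.03,0.4,0,0,0],[0,0,0.4,0,0,0],[0.1,0,0.4,0,0,0],[0.1,0,0.4,0,0,0],[0.1,0,0.4,0,0,0],[0,0,0,0,-0.06,0],[0,0,0,0,-0.06,0],[0,0,0,0,0,0]]'
python3 -c "
from h import *
a=(536,-7); print(status.get_obs()['joints'].round(2))
go([off(a,1.8,-45,-12,-16),off(a,1.8,-32,-12,-16)],1.8,20)
prof(np.array(off(a,1.8,0,-12,0)[:2]),1.8,dr=(-130,-40),S=60)"
```

```text
clock: 24.4
tcp_pos: [0.4749, -0.0206, -0.0153]
orientation: [-0.038, 2.799, 0.002]
contact_force: [-0.5, 0.1, -0.3]
grip_width: 0.0512
gripper_force: 0.0
[ 0.78  0.7  -1.05  2.39  1.66  0.6   0.  ]
t 24.4 tcp [474.9 -20.6 -15.3] F [-0.5  0.1 -0.3] turn [-0.006 -0.008 -0.004]
-> [491. -20. -16.] shift [-0.76 -0.02  0.31]
-> [504. -20. -16.] shift [-0.61 -0.    0.22]
2 - -
8 5 -83.0 -72.0 -30.0 -26.0 9 -85.0 -71.0 -27.0 32.0
14 24 -86.0 -65.0 -32.0 38.0 9 -88.0 -76.0 -30.0 37.0
20 32 -89.0 -68.0 -32.0 41.0 6 -89.0 -84.0 -30.0 33.0
26 33 -91.0 -71.0 -31.0 41.0 11 -92.0 -66.0 -29.0 40.0
32 27 -93.0 -74.0 -29.0 42.0 10 -93.0 -69.0 -30.0 40.0
38 27 -96.0 -78.0 -31.0 43.0 6 -94.0 -70.0 -30.0 41.0
44 18 -100.0 -80.0 -34.0 41.0 -
50 37 -102.0 -86.0 -49.0 59.0 1 -99.0 -99.0 -52.0 -52.0
56 39 -105.0 -86.0 -54.0 60.0 5 -87.0 -80.0 52.0 58.0
62 50 -110.0 -81.0 -57.0 59.0 6 -103.0 -79.0 31.0 59.0
68 52 -114.0 -83.0 -59.0 60.0 3 -107.0 -80.0 -59.0 59.0
```

```bash
python3 -m crank '[[-0.28,0,0.1,0,-0.03,0],[-0.28,0,0.11,0,-0.03,0],[-0.28,0,0.12,0,-0.03,0],[-0.28,0,0.13,0,-0.03,0],[-0.28,0,0.13,0,-0.03,0],[-0.28,0,0.14,0,-0.03,0],[0,0,0,0,0,0]]'
python3 -c "
from h import *
a=(536,-7); print(status.get_obs()['joints'].round(2))
go([],1.8,28)
prof(np.array(off(a,1.8,0,-12,0)[:2]),1.8,dr=(-60,40),S=60)"
```

```text
clock: 25.15
tcp_pos: [0.5141, -0.0199, -0.0146]
orientation: [-0.034, 2.656, 0.004]
contact_force: [-1.3, -0.5, 0.1]
grip_width: 0.0512
gripper_force: 0.0
[ 0.8   0.79 -1.09  2.41  1.97  0.7  -0.22]
t 25.15 tcp [514.1 -19.9 -14.6] F [-1.3 -0.5  0.1] turn [-0.008 -0.004 -0.006]
2 7 -44.0 -21.0 -31.0 37.0 6 -22.0 -17.0 40.0 57.0
8 14 -51.0 -22.0 -29.0 37.0 12 -51.0 -21.0 -29.0 59.0
14 16 -50.0 -25.0 -30.0 32.0 12 -54.0 -25.0 -31.0 58.0
20 14 -56.0 -39.0 -32.0 -24.0 11 -58.0 -28.0 -30.0 53.0
26 12 -58.0 -32.0 -30.0 -22.0 16 -35.0 -27.0 35.0 59.0
32 6 -59.0 -55.0 -30.0 -24.0 26 -35.0 -26.0 21.0 60.0
38 4 -58.0 -41.0 -32.0 -24.0 35 -30.0 -22.0 22.0 60.0
44 1 -46.0 -46.0 -28.0 -28.0 39 -43.0 -19.0 -28.0 58.0
50 - 45 -23.0 -16.0 -4.0 58.0
56 4 -56.0 -53.0 53.0 55.0 255 -56.0 18.0 -43.0 60.0
62 2 -57.0 -54.0 56.0 56.0 2 -52.0 -52.0 57.0 58.0
68 1 -59.0 -59.0 60.0 60.0 4 -59.0 -55.0 55.0 60.0
```

```bash
python3 -m crank '[[-0.2,0,-0.07,0,0,0],[-0.2,0,-0.07,0,0,0],[-0.2,0,-0.07,0,0,0],[-0.2,0,-0.07,0,0,0],[-0.2,0,-0.07,0,0,0],[-0.2,0,-0.07,0,0,0],[-0.2,0,-0.07,0,0,0],[-0.2,0,-0.05,0,0,0],[-0.2,0,-0.01,0,0,0],[0,0,0,0,0,0]]'
python3 -c "
from h import *
a=(536,-7); print(status.get_obs()['joints'].round(2))
go([],1.8,28)
prof(np.array(off(a,1.8,0,-12,0)[:2]),1.8,dr=(-60,90),S=60)"
```

```text
clock: 26.2
tcp_pos: [0.5411, -0.0192, 0.0129]
orientation: [-0.035, 2.654, 0.003]
contact_force: [-0.3, -0.2, -0.4]
grip_width: 0.051
gripper_force: 0.0
[ 0.79  0.72 -1.08  2.35  1.84  0.63 -0.11]
t 26.2 tcp [541.1 -19.2  12.9] F [-0.3 -0.2 -0.4] turn [-0.008 -0.001 -0.005]
2 - 22 15.0 20.0 -36.0 56.0
8 - 24 11.0 15.0 -40.0 55.0
14 - 22 8.0 13.0 -41.0 56.0
20 - 20 5.0 9.0 -38.0 59.0
26 - 31 2.0 8.0 -43.0 60.0
32 6 6.0 11.0 23.0 34.0 38 -23.0 10.0 -28.0 59.0
38 23 -24.0 13.0 -29.0 37.0 40 -26.0 14.0 -33.0 58.0
44 54 -26.0 17.0 -30.0 42.0 29 -27.0 17.0 -36.0 60.0
50 44 -28.0 17.0 -30.0 40.0 49 -32.0 22.0 -29.0 60.0
56 24 -32.0 -15.0 -30.0 41.0 240 -35.0 56.0 -42.0 60.0
62 19 -37.0 -14.0 -30.0 41.0 7 -37.0 -12.0 -32.0 32.0
68 19 -43.0 -19.0 -34.0 55.0 6 -44.0 -18.0 -40.0 36.0
```

Timer a has rolled once: centre now at d≈37, dark window on the near upper face. Repeat for the second roll.

```bash
python3 -m crank '[[0.33,0,-0.18,0,0,0],[0.33,0,-0.17,0,0,0],[0.2,0,0.4,0,0,0],[0.2,0,0.4,0,0,0],[0.22,0,0.4,0,0,0],[0,0,0,0,0,0],[-0.28,0,0.15,0,0,0],[-0.28,0,0.15,0,0,0],[-0.28,0,0.15,0,0,0],[-0.26,0,0.14,0,0,0],[0,0,0,0,0,0]]'
python3 -m crank '[[-0.2,0,-0.07,0,0,0],[-0.2,0,-0.07,0,0,0],[-0.2,0,-0.07,0,0,0],[-0.2,0,-0.07,0,0,0],[-0.2,0,-0.07,0,0,0],[-0.2,0,-0.07,0,0,0],[-0.2,0,-0.07,0,0,0],[-0.2,0,-0.05,0,0,0],[-0.2,0,-0.01,0,0,0],[0,0,0,0,0,0]]'
python3 -c "
from h import *
a=(536,-7); print(status.get_obs()['joints'].round(2))
go([],1.8,28)
prof(np.array(off(a,1.8,0,-12,0)[:2]),1.8,dr=(-30,125),S=60)"
```

```text
clock: 27.35
tcp_pos: [0.5518, -0.019, -0.0142]
orientation: [-0.034, 2.653, 0.003]
contact_force: [0.7, 0.2, 0.5]
grip_width: 0.0509
gripper_force: 0.0
clock: 28.35
tcp_pos: [0.578, -0.0182, 0.0124]
orientation: [-0.035, 2.654, 0.003]
contact_force: [-0.2, 0.4, -0.4]
grip_width: 0.0509
gripper_force: 0.0
[ 0.76  0.74 -1.05  2.27  1.79  0.62 -0.04]
t 28.35 tcp [578.  -18.2  12.4] F [-0.2  0.4 -0.4] turn [-0.008 -0.001 -0.005]
2 - 32 55.0 59.0 -39.0 59.0
8 - 24 52.0 57.0 -43.0 55.0
14 - 25 49.0 54.0 -43.0 57.0
20 - 20 46.0 50.0 -37.0 54.0
26 - 18 44.0 49.0 -39.0 57.0
32 2 17.0 19.0 -28.0 -26.0 44 16.0 52.0 17.0 60.0
38 17 11.0 32.0 -29.0 38.0 53 12.0 57.0 -29.0 58.0
44 26 11.0 31.0 -30.0 41.0 66 8.0 59.0 -25.0 59.0
50 31 4.0 29.0 -31.0 41.0 65 5.0 65.0 -34.0 60.0
56 64 3.0 91.0 -31.0 41.0 179 1.0 99.0 -42.0 60.0
62 19 -2.0 77.0 -30.0 40.0 17 -0.0 86.0 -35.0 59.0
68 21 -7.0 7.0 -34.0 51.0 1 -6.0 -6.0 32.0 32.0
```

Rolled again: centre at d≈79, dark window now on top. Retreat, set the tool upright and lower it for the push.

```bash
python3 -m crank '[[0.3,0,-0.16,0,0,0],[0.35,0,-0.19,0,0,0],[0.38,0,-0.2,0,0,0],[0.38,0,-0.2,0,0,0],[0,0,0,0,0.155,0],[0,0,0,0,0.155,0],[0,0,0,0,0.155,0],[0,0,0,0,0.155,-0.02],[0,0,0,0,0,-0.03],[0,0,0,0,0,0]]'
python3 -c "
from h import *
print(status.get_obs()['joints'].round(2))
f=grab('scene');P=cloud(f)
for b in blob(f,P,(.55,.7,-.1,.06),(.056,.066),False):print(b)
go([(546,-12,-16),(570,-12,-16)],4.2,0)
timer((-130,-20,-160,-20))"
```

```text
clock: 29.4
tcp_pos: [0.544, -0.0259, 0.0077]
orientation: [-0.092, 3.031, -0.039]
contact_force: [-0.6, -0.8, -0.2]
grip_width: 0.0514
gripper_force: 0.0
[ 0.7   0.75 -1.03  2.05  1.01  0.81  0.7 ]
(np.int32(254), array([610.1,  -4.9]), array([ 41.6, 117.4]), 1.6, np.float64(58.8), (np.int32(252), np.int32(196), np.int32(32), np.int32(17)))
t 29.45 tcp [542.9 -26.1   7.5] F [0.3 0.4 0.3] turn [-0.038  0.136 -0.016]
-> [546. -12. -16.] shift [-0.21  0.69  1.17]
-> [570. -12. -16.] shift [-1.2  -0.09  0.  ]
top d,s [-78.  -86.3] [113.   40.6] 88.0 252 d [-95.3 -58.3] s [-133.9  -31.5]
```

```bash
python3 -m crank '[[0,0,0,-0.019,0.068,-0.008],[0,0,0,-0.019,0.068,-0.008],[-0.1,0.35,0,0,0,0],[-0.1,0.35,0.3,0,0,0],[0,0,0.4,0,0,0],[0,0,0.4,0,0,0],[0,0,0,0,0,0]]'
python3 -c "
from h import *
go([(611,-6,-16)],4.2,0)
prof((610,-5),4.2,dr=(-110,-36),S=55)"
```

```text
clock: 30.2
tcp_pos: [0.5457, -0.0119, -0.0153]
orientation: [0.116, -3.137, 0.0]
contact_force: [-0.5, 0.2, -0.1]
grip_width: 0.0514
gripper_force: 0.0
t 30.2 tcp [545.7 -11.9 -15.3] F [-0.5  0.2 -0.1] turn [-0.    -0.004  0.001]
-> [611.  -6. -16.] shift [-3.28  0.06  0.03]
2 - -
8 2 -71.0 -66.0 -33.0 -31.0 4 -75.0 -55.0 -34.0 30.0
14 14 -74.0 -57.0 -33.0 33.0 15 -78.0 -62.0 -38.0 36.0
20 31 -78.0 -57.0 -34.0 38.0 8 -78.0 -74.0 24.0 37.0
26 28 -78.0 -58.0 -33.0 38.0 10 -78.0 -74.0 -34.0 32.0
32 29 -76.0 -58.0 -32.0 39.0 11 -79.0 -58.0 -36.0 37.0
38 32 -78.0 -59.0 -32.0 38.0 13 -77.0 -56.0 -35.0 38.0
44 26 -77.0 -59.0 -32.0 39.0 8 -78.0 -59.0 -35.0 36.0
50 27 -78.0 -54.0 -36.0 42.0 4 -78.0 -75.0 -45.0 32.0
56 44 -79.0 -54.0 -52.0 52.0 6 -77.0 -56.0 -49.0 53.0
62 63 -81.0 -52.0 -52.0 55.0 8 -79.0 -53.0 20.0 54.0
68 46 -80.0 -56.0 -54.0 54.0 6 -75.0 -53.0 25.0 55.0
```

```bash
python3 -m crank '[[-0.3,0,0,0,0,0],[-0.2,0,0,0,0,0],[-0.3,0,0,0,0,0],[-0.3,0,0,0,0,0],[-0.3,0,0,0,0,0],[-0.3,0,0,0,0,0],[-0.3,0,0,0,0,0],[-0.3,0,0,0,0,0],[-0.3,0,0,0,0,0],[-0.3,0,0,0,0,0],[-0.3,0,0,0,0,0],[-0.1,0,0,0,0,0]]' | grep -E "tcp|contact"
for i in 1 2 3 4; do python3 -m crank '[[-0.05,0,0,0,0,0]]'| grep -E 'tcp|contact'; done
python3 -c "
from h import *
go([],4.2,0)
timer((-130,-5,-160,-20))"
```

```text
tcp_pos: [0.614, -0.0067, -0.0138]
contact_force: [-1.9, -0.6, 1.5]
tcp_pos: [0.6142, -0.0067, -0.0139]
contact_force: [-3.2, -0.1, 2.4]
tcp_pos: [0.6148, -0.0067, -0.0139]
contact_force: [-2.0, -0.1, 1.5]
tcp_pos: [0.6158, -0.0066, -0.0139]
contact_force: [-2.9, -0.4, 1.2]
tcp_pos: [0.617, -0.0065, -0.0138]
contact_force: [-1.9, -0.3, 1.0]
t 31.85 tcp [617.   -6.5 -13.8] F [-1.9 -0.3  1. ] turn [ 0.001 -0.001 -0.   ]
top d,s [-46.7 -86.5] [ 79.  115.3] 1.4 176 d [-85.   -9.3] s [-137.7  -29.9]
```

```bash
for i in 1 2; do python3 -m crank '[[-0.05,0,0,0,0,0]]'| grep -E 'tcp|contact'; done
```

```text
tcp_pos: [0.6179, -0.0065, -0.0138]
contact_force: [-2.7, -0.8, 1.2]
tcp_pos: [0.6182, -0.0065, -0.0139]
contact_force: [-6.6, -0.1, 5.5]
```

Contact: the force jumped at the same TCP depth as for b. One more small nudge, then back off, lift clear and check both.

```bash
python3 -m crank '[[-0.03,0,0,0,0,0]]'| grep -E 'tcp|contact'
python3 -m crank '[[0.2,0,0,0,0,0],[0.5,0,0,0,0,0],[0.8,0,0,0,0,0],[0.8,0,-0.2,0,0,0],[0.3,0,-0.9,0,0,0],[0.3,0,-0.9,0,0,0],[0.5,0,-0.9,0,0,0],[0.8,0,-0.9,0,0,0],[0.9,0,-0.9,0,0,0],[0.9,0,-0.9,0,0,0],[0.9,0,-0.9,0,0,0],[0,0,0,0,0,0]]' | grep -E 'tcp|contact'
python3 - <<'E'
from h import *
timer((-60,20,10,160)); timer((-60,20,-165,-10))
timer((-60,20,10,160),"top"); timer((-60,20,-165,-10),"top")
f=grab("scene");P=cloud(f)*1000;a=np.radians(4.2)
g=f["image"].max(-1)
for s0 in((15,140),(-150,-20)):
  D=P[...,:2]-[680.9,87.7];d=D@[np.cos(a),np.sin(a)];s=D@[-np.sin(a),np.cos(a)]
  k=(g<80)&(P[...,2]>55)&(P[...,2]<63)&(s>s0[0])&(s<s0[1])&(d>-60)&(d<10); print("window",k.sum(),d[k].mean().round(1),d[k].min().round(),d[k].max().round(),s[k].min().round(),s[k].max().round())
for n,box in dict(mug=(.55,.75,.25,.42),spray=(.38,.5,.03,.12),tape=(.53,.63,-.2,-.1)).items():
  for e,Q in (("scene",P/1000),):
    k=(Q[...,0]>box[0])&(Q[...,0]<box[1])&(Q[...,1]>box[2])&(Q[...,1]<box[3])&(Q[...,2]>(.03 if n!="tape" else .012)); f0=dict(np.load("pics/scene0.npz"));Q0=cloud(f0); k0=(Q0[...,0]>box[0])&(Q0[...,0]<box[1])&(Q0[...,1]>box[2])&(Q0[...,1]<box[3])&(Q0[...,2]>(.03 if n!="tape" else .012)); print(n,np.median(Q[k],0).round(3),np.median(Q0[k0],0).round(3))
E
```

```text
tcp_pos: [0.6182, -0.0064, -0.014]
contact_force: [-7.9, -1.5, 5.8]
tcp_pos: [0.4824, -0.0162, 0.1193]
contact_force: [1.4, -0.8, 0.2]
top d,s [-27.1  72.7] [ 41.4 112.6] 0.9 340 d [-45.9  -8.5] s [ 21.1 126.8]
top d,s [-27.2 -81.7] [ 39.1 111.1] 1.3 253 d [-45.4  -8.3] s [-134.7  -30.5]
top d,s [-25.7  71.4] [109.7  41.2] 89.5 550 d [-44.6  -6.8] s [ 18.9 124.2]
top d,s [-26.2 -86.3] [ 41.8 109.6] 0.5 528 d [-45.2  -7.2] s [-139.2  -33.5]
window 70 -25.8 -34.0 -17.0 33.0 96.0
window 51 -26.5 -35.0 -17.0 -122.0 -59.0
mug [0.619 0.339 0.072] [0.608 0.349 0.064]
spray [0.469 0.042 0.235] [0.438 0.08  0.06 ]
tape [ 0.576 -0.141  0.016] [ 0.566 -0.152  0.016]
```

```bash
python3 -c "
from h import *
f=grab('top');P=cloud(f);f0=dict(np.load('pics/top0.npz'));P0=cloud(f0)
for n,b,z in (('mug',(.55,.75,.25,.42),(.03,.11)),('tape',(.53,.63,-.2,-.1),(.012,.03)),('spray',(.38,.5,.03,.12),(.03,.12))):
  for Q in(P,P0):
    k=(Q[...,0]>b[0])&(Q[...,0]<b[1])&(Q[...,1]>b[2])&(Q[...,1]<b[3])&(Q[...,2]>z[0])&(Q[...,2]<z[1]); print(n,k.sum(),np.median(Q[k],0).round(3))
print(r.hand_in())"
```

```text
mug 769 [0.643 0.332 0.069]
mug 774 [0.644 0.332 0.069]
tape 0 [nan nan nan]
tape 257 [ 0.576 -0.144  0.018]
spray 135 [0.44  0.071 0.076]
spray 136 [0.44  0.071 0.076]
the job is handed in; nothing more can be done
None
  return _methods._mean(a, axis=axis, dtype=dtype,
  ret = um.true_divide(
```

Handed in at about 34 s of 64: both timers are display up, flush (within about 1 mm) and square (within about 1.3°) against the rail, inside its length; mug and spray measured unmoved, but the tape was hidden in the last top view, so its check is only rough (no move went near it).

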